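# Tilt the round-ended template out of the bin

### The job

Take the template with the rounded end out of the deep template bin: lift it by its wooden grip so that the grip end rises first and the plate tilts, with the other end still down in the bin, then draw it out from under the keeper board. Lay it down flat, grip upwards, in the middle of the sawing board without dropping it, let go, and leave the square-ended template lying in its bay.

Things in the scene. Friction and masses are not known exactly. Their poses are not given: they have to be found in the camera images.
- round_template: To be taken: aluminium plate 150 x 80 x 5 mm, grip end a half circle, other end square, flat on its bay's floor. Wooden grip upright on it: 24 (x) x 18 (y) mm, top 80 mm above the plate's underside, centred 42 mm from the plate's centre towards +x, pinched across its 18 mm; bay walls 43 mm or more from its axis. About 0.16 kg. Origin: centre of the underside; x along its length to the grip end, z up
- square_template: To be left: aluminium plate 150 x 80 x 5 mm, both ends square, flat on its bay's floor. Wooden grip upright on it: 24 (x) x 18 (y) mm, top 80 mm above the plate's underside, centred 42 mm from the plate's centre towards +x, pinched across its 18 mm; bay walls 43 mm or more from its axis. About 0.16 kg. Origin: centre of the underside; x along its length to the grip end, z up
- bin: Fixed plywood bin, 176 (x) x 216 (y) mm. Two bays at y = +52 and -52 mm, each 160 x 96 mm inside, 85 mm deep; walls, floor 8 mm thick, rims 93 mm above bench. A keeper board (93 to 103 mm above bench) covers the bays' 40 mm at the -x end: no plate lifts out level. A template in each bay, grip end to +x; which is where varies. Origin: centre of underside, z up
- board: Fixed grey sawing board flat on the bench, 260 (x) x 220 (y) x 12 mm, dark saw slot drawn at the middle of its -x edge; a wax disc and a white shell blank (35 mm across, up to 14 mm high) lie at its two +x corners. Origin: centre of its underside (top at z = 12 mm), z up
Things that resemble listed ones, but are neither listed nor needed, are in the scene too. Leave any orange or red look-alike of the round_template alone.

How it is judged:
By the outcome, as a careful person would: the job done as asked, in the order asked, and still so for the second after the job is handed in, with the robot touching nothing.
It also fails if it takes over 42 s, if anything falls off the work surface, if the arm or the gripper's body presses on something with over 40 N, if the wrist force passes 120 N, or if a joint passes its speed limit or range.

### The arm

A 6-joint arm with a two-finger parallel gripper is mounted at the origin on the work surface. World frame = base frame: x ahead of the robot, y to its left, z up, the work surface at z = 0. Lengths are in mm, angles in rad, forces in N, time in s.
With the tool pointing down it reaches from about 275 to 750 mm from the base axis. Payload 10.2 kg.
Tool frame: the origin (TCP) lies midway between the tips of the shut fingers; the grasp point (between the pads) lies 19 mm behind it (ctrl.grip_depth is the distance from the TCP to the grasp point, in mm); y points along the fingers, x is the direction in which the jaws open and shut, and the axes are right-handed (so a half turn about y gives the same grasp; the last joint's range is limited). The gripper opens to 85 mm and grips with 20 to 120 N. Pads are 22 mm wide; open, the fingers measure 114 mm over their backs; the gripper's body (76 mm by 85 mm) begins 54 mm behind the grasp point. The pads swing forward as they close: fully open they stand 13 mm farther back than shut.
Start: joints at [-1.425, 0.313, 1.498, -0, 1.331, -0.223], TCP at [189.248, -489.71, 231.294] pointing down, gripper open.
Joint ranges: [-2.94, 2.94], [-0.97, 2.17], [0.19, 2.56], [-1.23, 4.37], [0.02, 3.11], [-2.88, 2.88]. Speed limits (rad/s): [2.39, 2.39, 3.01, 3.14, 3.14, 3.14].

### API

Orientations are given as a unit quaternion [w, x, y, z].
In Python, from rig import ctrl gives the robot as it stands. The module is installed in compiled form; this text tells all that it offers.
- The arm moves only by the tool drive_tool, never from a script. Its arguments are lists of equal length, an entry for each row: "gripper": the closure, from 0 (fully open) to 1 (shut); "offset": the shift along the tool's x, y, z in m, a list of three; "turn": the turn about the tool's y in degrees. In form: {"gripper": [gripper, ...], "offset": [[tx, ty, tz], ...], "turn": [turn, ...]}. A call has 1 to 20 rows; each row shifts and turns the commanded pose from where the row before left it, along the tool's axes as they then stand; what a row does not reach is not made up. A row lasts 1/12 s, in which the tool goes at most 41.7 mm and 7.16 degrees, less where a joint would pass 70% of its speed; a pose out of reach is approached as far as the arm can. A call is refused whole if a number of a shift passes 0.0417 or a number of a turn 7.16, either way. A call with a gripper value outside its range is refused whole. The fingers move at their own pace and stop on an object; "force" is the grip in N (left out, the last holds). Time passes only in rows, so rows that do not move let the fingers close. It gives the time, the measured TCP pose, the force and the opening at its end, in the units of the state.
- ctrl.sense(): the state, without advancing time (a new reading comes with each control period).
- ctrl.capture(name): name is "side" or "top"; returns (picture, depth): 480x640x3 uint8, red, green, blue; 480x640 float32, mm along the optical axis (not along the pixel's ray), 0 where there is no reading.
- ctrl.camera_params(name): a dict with "fovy" (degrees; the focal length in pixels is half the picture's height over the tangent of half this angle, whatever the lens; pixels are square), "cx", "cy" (the principal point, pixels), "distortion" ([k1, k2, p1, p2, k3] as OpenCV has them; the pictures are not rectified), "view" (4x4, takes a point from world to camera coordinates). Camera axes: x right, y down, z forward; pixel columns grow to the right and rows downward; lengths in mm; the calibration is good to about 2 mm. A picture is of the moment at which its call begins. camera_params takes no time and is no camera call.
- ctrl.finish_job(): hands the job in, once; it reports no verdict.
Trained networks look in the newest picture that a camera, given by its name, has taken for a name from the list of things; names that differ only in an ending like _2 or _b are one class to them, and where a whole thing is asked for, a point or a joint stands for the part that bears it (a point fixed in the world has none). Each returns a list of dicts, best first, with "score" (0 to 1); they miss things now and then, are a little off and sometimes report something else, mostly with a low value. They report only what shows in the picture. A call takes as long as a camera call. They do not tell look-alikes from the thing itself.
- ctrl.boxes_of(camera, query): "centre" ([x, y, z] in mm, in the coordinates of the camera as it stood for that picture, good to about 4 mm: the middle of the surface that is visible of it).
- ctrl.regions_of(camera, query): "mask" (480x640 bool, what is visible of it).
- ctrl.pinpoint(camera, query): "centre" ([x, y, z] in mm, in the coordinates of the camera as it stood for that picture, good to about 4 mm: a listed point, or the origin of a listed thing).
The state is a dict: "time_s": time; "joints": joint angles; "dq": joint speeds; "tau": joint torques, N m; "eef_pos": TCP position; "ee_rot": TCP orientation; "force": force on the tool from outside, world axes, zero at the start; "wrist_torque": the same for the moment, N m; "grip_width": opening from 0.0 (shut) to 1.0 (fully open).
Only numpy, scipy, OpenCV 4.12 (cv2) and the standard library are available. Lean on these libraries where they do the work, as an engineer would, in place of code of your own. Each camera call takes 0.05 s, during which the arm holds its last target.

## Working session

There is one attempt and no reset: what is moved stays moved. The work goes in short steps, Python scripts to look and compute and a tool call to move; the robot and the scene stay as the last step left them, time stands still between calls to the robot, and variables do not carry over. Pictures are saved under pics/ and viewed, and the job is handed in when it is done.

Besides the shell and the picture viewer there is one more tool, called after "Emit:" as a command line: name --pt "numbers of a row" for each row, then --argument value for the rest. drive_tool: Moves the arm, as the interface text tells. Its arguments: {"type":"object","properties":{"gripper":{"type":"array","items":{"type":"number"}},"offset":{"type":"array","items":{"type":"array","items":{"type":"number"}}},"turn":{"type":"array","items":{"type":"number"}},"force":{"type":"number"}},"required":["gripper","offset","turn"]}

```bash
mkdir -p pics; cat > h.py <<'E'
import numpy as np, cv2
from rig import ctrl
def K(n):
    p=ctrl.camera_params(n); f=240/np.tan(np.radians(p["fovy"])/2)
    return np.array([[f,0,p["cx"]],[0,f,p["cy"]],[0,0,1]]),np.array(p["distortion"]),np.array(p["view"])
def unproj(n,uv,d):
    k,di,V=K(n); uv=np.asarray(uv,float).reshape(-1,1,2)
    q=cv2.undistortPoints(uv,k,di).reshape(-1,2); d=np.asarray(d,float).reshape(-1,1)
    P=np.hstack([q*d,d]); return (P-V[:3,3])@V[:3,:3]
def proj(n,P):
    k,di,V=K(n); return cv2.projectPoints(np.asarray(P,float).reshape(-1,3),cv2.Rodrigues(V[:3,:3])[0],V[:3,3],k,di)[0].reshape(-1,2)
def c2w(n,c):
    k,di,V=K(n); return (np.asarray(c)-V[:3,3])@V[:3,:3]
E
python3 - <<'E'
from h import *
for n in("side","top"):
    im,d=ctrl.capture(n); cv2.imwrite(f"pics/{n}0.png",im[:,:,::-1]); np.save(f"{n}0.npy",d)
    for q in("round_template","square_template","bin","board"):
        print(n,q,[(c2w(n,r["centre"]).round(0),round(r["score"],2)) for r in ctrl.pinpoint(n,q)])
print(ctrl.sense(), ctrl.grip_depth)
E
```

```text
side round_template [(array([575., 215.,   9.]), 0.98), (array([325., 158.,  -3.]), 0.89), (array([413., 411.,  -4.]), 0.62)]
side square_template [(array([559., 113.,   3.]), 0.79)]
side bin [(array([ 560., -202.,   -1.]), 0.2)]
side board [(array([ 560., -201.,    2.]), 0.62)]
top round_template [(array([413., 408.,   4.]), 0.78), (array([577., 219.,   9.]), 0.69), (array([328., 154.,   1.]), 0.57)]
top square_template [(array([561., 112.,  14.]), 0.89)]
top bin [(array([569., 166.,   3.]), 0.9)]
top board [(array([ 566., -204.,    2.]), 0.9)]
{'time_s': 0.5, 'joints': array([-1.42537401e+00,  3.12943896e-01,  1.49771552e+00, -9.16676256e-06,
        1.33098155e+00, -2.23436633e-01]), 'dq': array([-1.66685738e-03, -1.58182566e-03, -6.90113355e-04,  1.15908795e-03,
       -1.82046714e-04, -7.67313941e-05]), 'tau': array([-7.16812556e-04, -4.11930156e+01, -2.59765685e+01, -2.62338344e-04,
        8.28581524e-04, -1.06333255e-05]), 'eef_pos': array([ 189.25880367, -489.70576333,  231.26585477]), 'ee_rot': array([ 0.58322421, -0.58320341,  0.39984093, -0.39981312]), 'force': array([-0.60385785,  0.34496039,  0.15271003]), 'wrist_torque': array([0.05804464, 0.05365768, 0.05567695]), 'grip_width': 0.9971963516186167} 18.700000000000003
```

View pics/top0.png

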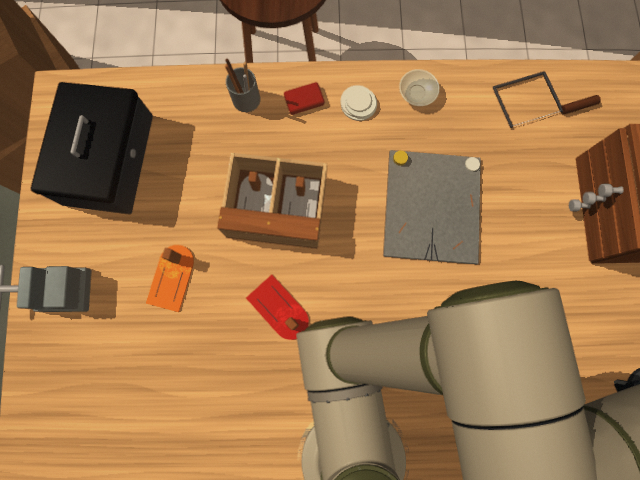

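View pics/side0.png

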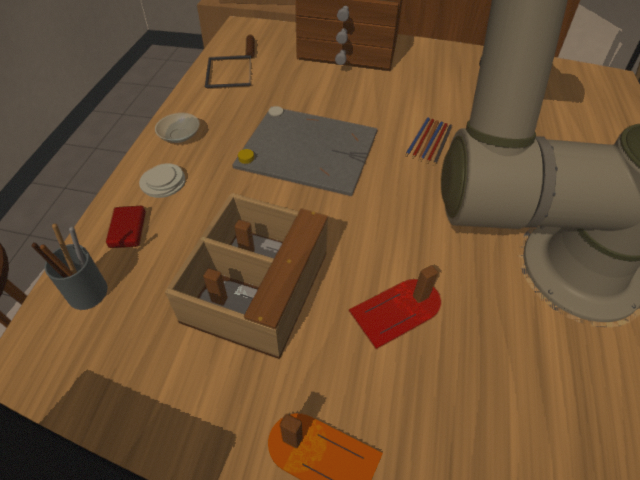

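```bash
python3 - <<'E'
from h import *
im=cv2.imread("pics/top0.png"); d=np.load("top0.npy")
a=cv2.resize(im[145:255,210:335],None,fx=5,fy=5,interpolation=cv2.INTER_CUBIC)
cv2.imwrite("pics/crop0.png",a)
vv,uu=np.mgrid[0:480,0:640]
P=unproj("top",np.stack([uu.ravel(),vv.ravel()],1),d.ravel()).reshape(480,640,3)
np.save("P.npy",P)
print(K("top"))
# bin: points z 85..110 in region
reg=(uu>210)&(uu<335)&(vv>145)&(vv<255)&(d>0)
for lo,hi in((84,97),(98,108)):
    m=reg&(P[...,2]>lo)&(P[...,2]<hi); Q=P[m]
    r=cv2.minAreaRect(Q[:,:2].astype(np.float32)); print(lo,m.sum(),r,np.median(Q[:,2]))
reg=(uu>375)&(uu<490)&(vv>140)&(vv<275)&(d>0)&(P[...,2]>7)&(P[...,2]<17)
r=cv2.minAreaRect(P[reg][:,:2].astype(np.float32));print("board",reg.sum(),r,np.median(P[reg][:,2]))
for q in("round_template","square_template"):
    for r in ctrl.regions_of("top",q):
        m=r["mask"]; v,u=np.nonzero(m); print(q,r["score"],m.sum(),u.mean(),v.mean(),u.min(),u.max(),v.min(),v.max())
np.set_printoptions(linewidth=250)
print(P[165:192:1,242:268:1,2].round(0).astype(int))
E
```

```text
(array([[457.29607778,   0.        , 314.93534317],
       [  0.        , 457.29607778, 243.9478947 ],
       [  0.        ,   0.        ,   1.        ]]), array([-0.05664001,  0.        ,  0.        ,  0.        ,  0.        ]), array([[-1.80690442e-02, -9.99803074e-01, -8.20501017e-03,
         8.39493028e+01],
       [-9.82484824e-01,  1.92770976e-02, -1.85342830e-01,
         4.70504115e+02],
       [ 1.85464500e-01,  4.71233019e-03, -9.82639666e-01,
         9.78156552e+02],
       [ 0.00000000e+00,  0.00000000e+00,  0.00000000e+00,
         1.00000000e+00]]))
84 1356 ((572.1060180664062, 165.05810546875), (215.0834503173828, 175.70034790039062), 82.00487518310547) 92.18974210099682
98 2192 ((566.8966064453125, 165.1800537109375), (214.3133087158203, 165.09567260742188), 81.55394744873047) 103.32972688258026
board 9515 ((575.9708862304688, -204.80172729492188), (221.40003967285156, 281.1572265625), 83.8111801147461) 12.016044312010825
round_template 0.98 1124 254.97864768683274 192.21975088967972 237 272 171 211
round_template 0.8 2069 278.7960367327211 307.9091348477525 248 306
[... 3057 characters left out ...]
 13   14   16   16   16   13   15]
 [  13   12   14   12   11   14   13   14   15   12   47   51   46   47   51   51   50   40   23   13   14   16   14   13   12   13]
 [  13   12   15   14   12   12   13   14   11   11   37   40   38   41   39   42   41   39   20   14   14   15   13   12   17   11]
 [  13   11   16   13   13   14   12   13   13   12   16   31   32   33   36   34   34   35   20   15   11   10   15   12   14   19]
 [  13   13   14   11   13   12   14   11   10   14   12   21   23   25   27   27   26   27   18   16   12   13   10   11    9    9]
 [  12   13   11   13   11   14   11   15   12   12   16   14   12   16   20   20   18   16   15   11   13   15   15   14   16   17]]
```

View pics/crop0.png

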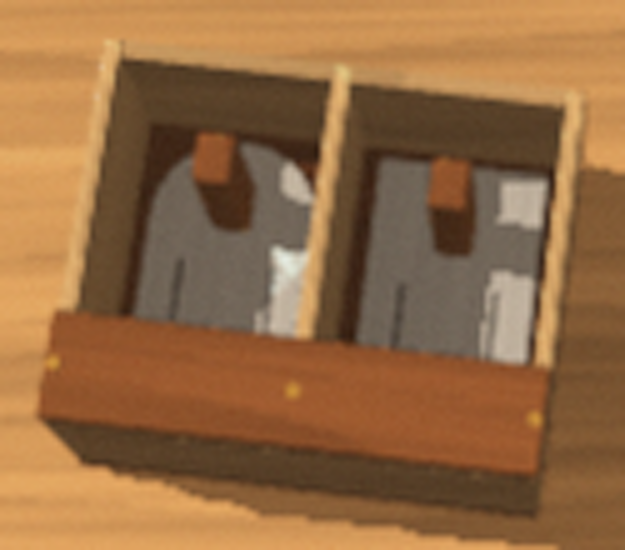

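```bash
cat > fit.py <<'E'
from h import *
from scipy.optimize import minimize
def fill(n,P,S=4):
    m=np.zeros((480*S,640*S),np.uint8); h=cv2.convexHull((proj(n,P)*S+S/2).astype(np.float32)); cv2.fillConvexPoly(m,h.astype(np.int32),1); return m
def box(cx,cy,hx,hy,z0,z1):
    return np.array([[cx+a*hx,cy+b*hy,z] for a in(-1,1) for b in(-1,1) for z in(z0,z1)],float)
def tf(P,p,z=0):
    c,s=np.cos(p[2]),np.sin(p[2]); return np.c_[P[:,0]*c-P[:,1]*s+p[0],P[:,0]*s+P[:,1]*c+p[1],P[:,2]+z]
a=np.linspace(-np.pi/2,np.pi/2,30)
# half circle end radius 40, centre at x=35
o=np.r_[[[-75,-40],[-75,40]],np.c_[35+40*np.cos(a),40*np.sin(a)]]
plate=np.r_[np.c_[o,np.zeros(len(o))],np.c_[o,np.full(len(o),5.)]]
sqplate=box(0,0,75,40,0,5)
grip=box(42,0,12,9,5,80)
binp=[box(-84,0,4,108,0,93),box(84,0,4,108,0,93),box(0,0,88,4,0,93),box(0,104,88,4,0,93),box(0,-104,88,4,0,93),box(-64,0,24,108,93,103)]
E
python3 - <<'E'
from fit import *
P=np.load("P.npy")
P2={}
vv,uu=np.mgrid[0:480,0:640]
d=np.load("side0.npy")
P2["side"]=unproj("side",np.stack([uu.ravel(),vv.ravel()],1),d.ravel()).reshape(480,640,3); P2["top"]=P
ims={n:cv2.imread(f"pics/{n}0.png") for n in P2}
# grip tops: near expected
for n in P2:
    Q=P2[n]
    for nm,(ex,ey) in dict(r=(617,210),s=(603,106)).items():
        m=(abs(Q[...,0]-ex)<28)&(abs(Q[...,1]-ey)<28)&(abs(Q[...,2]-88)<4)
        G=Q[m]; rr=cv2.minAreaRect(G[:,:2].astype(np.float32)); print(n,nm,m.sum(),G.mean(0).round(1),np.array(rr[0]).round(1),np.array(rr[1]).round(1),rr[2])
    # board by colour: z about 12
    m=((abs(Q[...,2]-12)<5)&(abs(Q[...,0]-566)<180)&(abs(Q[...,1]+204)<160)).astype(np.uint8)
    hsv=cv2.cvtColor(ims[n],cv2.COLOR_BGR2HSV); m&=(hsv[...,1]<60)
    m=cv2.morphologyEx(m,cv2.MORPH_OPEN,np.ones((3,3),np.uint8)); k,l,st,_=cv2.connectedComponentsWithStats(m); i=1+st[1:,4].argmax()
    B=unproj(n,np.argwhere(l==i)[:,::-1],d[l==i] if n=="side" else np.load("top0.npy")[l==i]); 
    print(n,"board",len(B),cv2.minAreaRect(B[:,:2].astype(np.float32)),B[:,2].mean())
# fits
masks={n:[r["mask"] for r in ctrl.regions_of(n,"round_template")] for n in P2}
M={}
for n in P2:
    for m in masks[n]:
        c=P2[n][m]; c=np.median(c[:,:2],0)
        if np.hypot(*(c-[575,215]))<50: M[n]=cv2.resize(m.astype(np.uint8),None,fx=4,fy=4,interpolation=0)
print(M.keys())
# bin fit: top camera using minAreaRect
b=[572.1,165.05,np.radians(-8)]
best=None
occ={n:np.max([fill(n,tf(x,b)) for x in binp[5:]+[binp[2],binp[0]]],axis=0) for n in P2}
# near occluders only: for pixels hidden
occ["top"]=np.max([fill("top",tf(binp[i],b)) for i in (5,)],axis=0)
cover={n:np.max([fill(n,tf(binp[5],b)),fill(n,tf(binp[2],b))] ,axis=0) for n in P2}
def cost(p,ns=("top","side")):
    t=0
    for n in ns:
        if n not in M: continue
        R=fill(n,tf(plate,p,8))|fill(n,tf(grip,p,8)); 
        w=1-cover[n]; A=(R&w);Bm=(M[n]&w)
        t+=1-(A&Bm).sum()/(A|Bm).sum()
    return t
for ns in(("top","side"),("top",),("side",)):
    r=minimize(cost,[575,215,np.radians(-8)],args=(ns,),method="Nelder-Mead",options=dict(initial_simplex=[[575,215,-.14],[583,215,-.14],[575,222,-.14],[575,215,-.05]],xatol=.1,fatol=1e-4))
    c,s=np.cos(r.x[2]),np.sin(r.x[2]); print(ns,r.x[:2].round(1),np.degrees(r.x[2]).round(1),r.fun.round(3),"grip",r.x[0]+42*c,r.x[1]+42*s)
    if best is None: best=r.x
np.save("rt.npy",best)
for n,(y0,y1,x0,x1,f) in dict(top=(145,255,210,335,5),side=(190,360,165,335,4)).items():
    im=ims[n].copy(); 
    big=cv2.resize(im,None,fx=f,fy=f,interpolation=cv2.INTER_CUBIC)
    def dr(Pp,col):
        h=cv2.convexHull(((proj(n,Pp)+.5)*f).astype(np.float32)); cv2.polylines(big,[h.astype(np.int32)],True,col,1)
    dr(tf(plate[32:],best,8),(0,255,0)); dr(tf(grip[[1,3,5,7]],best,8),(255,255,0))
    for x in binp: dr(tf(x[[1,3,5,7]],b),(0,0,255))
    cv2.imwrite(f"pics/fit_{n}.png",big[y0*f:y1*f,x0*f:x1*f])
E
```

```text
side r 150 [616.9 212.5  86.4] [617.2 212.3] [18.8 22.7] 82.40736389160156
side s 124 [602.5 108.5  86.6] [602.2 108.2] [18.9 24.5] 79.68561553955078
side board 7251 ((563.4161987304688, -200.47378540039062), (219.58836364746094, 258.1241455078125), 83.83448028564453) 10.470604569257823
top r 83 [617.3 209.2  87.7] [617.9 209.7] [17.8 23.8] 83.52088928222656
top s 85 [603.4 107.1  87.7] [603.4 107.4] [17.7 23.2] 89.58568572998047
top board 8976 ((565.5360717773438, -204.28021240234375), (218.03561401367188, 259.56671142578125), 83.78422546386719) 12.01196317659712
dict_keys(['side', 'top'])
('top', 'side') [582.4 216.3] -9.2 0.897 grip 623.8490619172137 209.65303447904247
('top',) [582.  215.4] -8.1 0.065 grip 623.5783867081836 209.43023181253284
('side',) [616.1 231.5] -7.0 0.684 grip 657.7749889127367 226.38540736196407
```

View pics/fit_top.png

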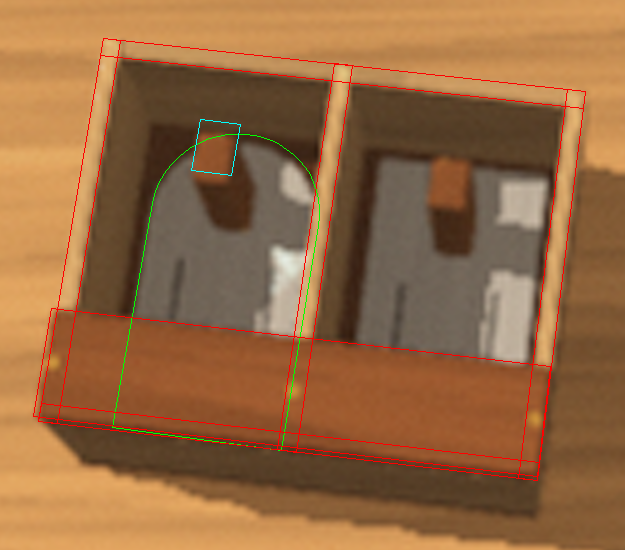

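View pics/fit_side.png

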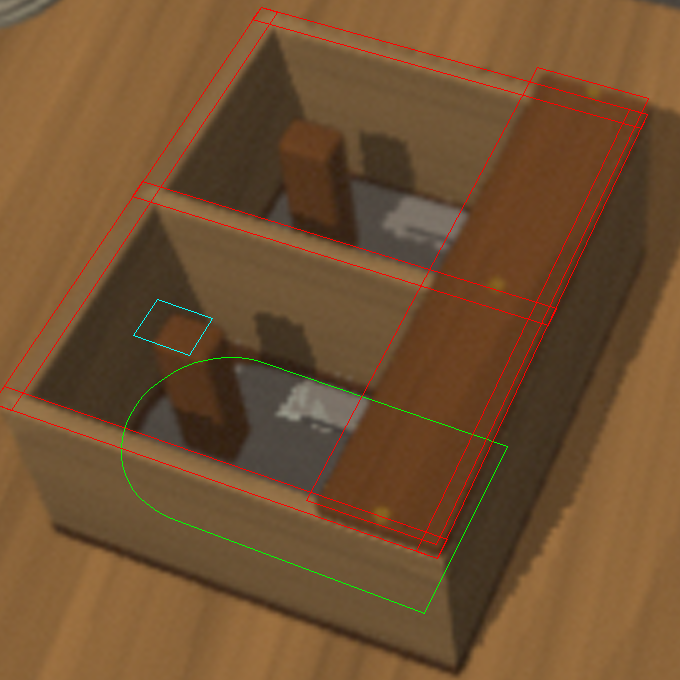

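```bash
cat >> h.py <<'E'
from scipy.spatial.transform import Rotation as R
def rot(s): q=s["ee_rot"]; return R.from_quat([q[1],q[2],q[3],q[0]]).as_matrix()
def plan(target,turn_deg=0):
    s=ctrl.sense(); M=rot(s)@R.from_euler("y",turn_deg,degrees=True).as_matrix()
    d=np.asarray(target)-s["eef_pos"]; return M.T@d
E
python3 - <<'E'
from h import *
s=ctrl.sense();M=rot(s);print(M.round(3))
y=np.radians(-7); want=np.array([-np.sin(y),np.cos(y),0])
for sg in(1,-1):
    w=sg*want; a=M.T@w; t=np.degrees(np.arctan2(-a[2],a[0])); print(sg,t,(M@R.from_euler("y",t,degrees=True).as_matrix()).round(3), plan([617.5,210.5,140],t))
E
```

```text
[[ 0.361 -0.     0.933]
 [-0.933  0.     0.361]
 [-0.    -1.    -0.   ]]
1 -151.86853768581742 [[ 0.122 -0.    -0.993]
 [ 0.993  0.     0.122]
 [ 0.    -1.     0.   ]] [ 747.15703842   91.32116273 -339.73851596]
-1 28.13146231418258 [[-0.122 -0.     0.993]
 [-0.993  0.    -0.122]
 [-0.    -1.    -0.   ]] [-747.15703842   91.32116273  339.73851596]
```

Emit:
drive_tool --gripper '[0.5, 0.5, 0.5, 0.5, 0.5, 0.5, 0.5, 0.5, 0.5, 0.5, 0.5, 0.5, 0.5, 0.5, 0.5, 0.5]' --pt "0 0 0" --pt "0 0 0" --pt "0 0 0" --pt "0 0 0" --pt "-0.031 0 0.014" --pt "-0.031 0 0.014" --pt "-0.031 0 0.014" --pt "-0.031 0 0.014" --pt "-0.031 0 0.014" --pt "-0.031 0 0.014" --pt "-0.031 0 0.014" --pt "-0.031 0 0.014" --pt "-0.031 0 0.014" --pt "-0.031 0 0.014" --pt "-0.031 0 0.014" --pt "-0.031 0 0.014" --turn '[7, 7, 7, 7.1, 0, 0, 0, 0, 0, 0, 0, 0, 0, 0, 0, 0]' --force 30

```text
time_s: 2.03
eef_pos: [401.7, -139.2, 231.5]
ee_rot: [-0.469, 0.469, -0.529, 0.53]
force: [0.1, -0.3, 0.0]
grip_width: 0.502
```

```bash
python3 - <<'E'
from h import *
s=ctrl.sense();print(s["eef_pos"],rot(s).round(3),s["joints"],s["grip_width"],plan([617.5,210.5,140]))
E
```

```text
[ 401.74349414 -139.24943005  231.52679905] [[-0.121  0.001  0.993]
 [-0.993 -0.    -0.121]
 [ 0.    -1.     0.001]] [-6.10731395e-01  8.96664057e-02  1.77267881e+00  3.84854998e-05
  1.27863062e+00  1.08180093e+00] 0.5016101388178454 [-373.38699673   91.52721114  171.63219069]
```

Emit:
drive_tool --gripper '[0.5, 0.5, 0.5, 0.5, 0.5, 0.5, 0.5, 0.5, 0.5, 0.5, 0.5, 0.5, 0.5, 0.5]' --pt "-0.031 0 0.0143" --pt "-0.031 0 0.0143" --pt "-0.031 0 0.0143" --pt "-0.031 0 0.0143" --pt "-0.031 0 0.0143" --pt "-0.031 0 0.0143" --pt "-0.031 0 0.0143" --pt "-0.031 0 0.0143" --pt "-0.031 0 0.0143" --pt "-0.031 0 0.0143" --pt "-0.031 0 0.0143" --pt "-0.031 0 0.0143" --pt "0 0.035 0" --pt "0 0.035 0" --turn '[0, 0, 0, 0, 0, 0, 0, 0, 0, 0, 0, 0, 0, 0]'

```text
time_s: 3.2
eef_pos: [618.1, 209.4, 161.7]
ee_rot: [-0.471, 0.468, -0.528, 0.53]
force: [1.4, -0.7, -1.5]
grip_width: 0.503
```

```bash
python3 - <<'E'
from h import *
s=ctrl.sense();print(s["eef_pos"],s["joints"],s["grip_width"],plan([617.5,210.5,51]))
for n in("side","top"):
    im,d=ctrl.capture(n)
    for nm,p in(("tcp",s["eef_pos"]),):
        print(n,proj(n,p))
    if n=="side": c=cv2.resize(im[150:350,120:340],None,fx=3,fy=3)
    else: c=cv2.resize(im[130:260,200:340],None,fx=4,fy=4)
    cv2.imwrite(f"pics/{n}1.png",c[:,:,::-1])
E
```

```text
[618.10065842 209.43037395 161.71692321] [1.47514029e-01 6.47387946e-01 1.16875108e+00 3.09778810e-05
 1.32019245e+00 1.83765884e+00] 0.5027799219253998 [ -0.83367786 110.71312654  -1.28474516]
side [[202.7243455  241.00147413]]
top [[247.66261762 164.59401452]]
```

View pics/side1.png

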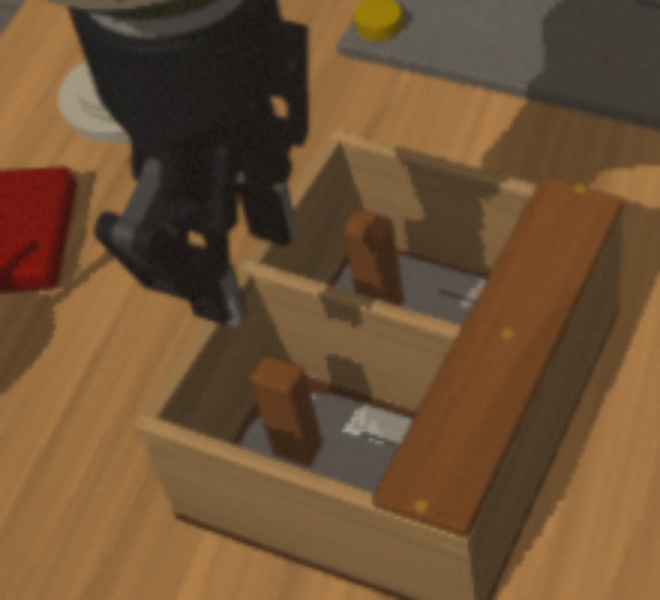

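View pics/top1.png

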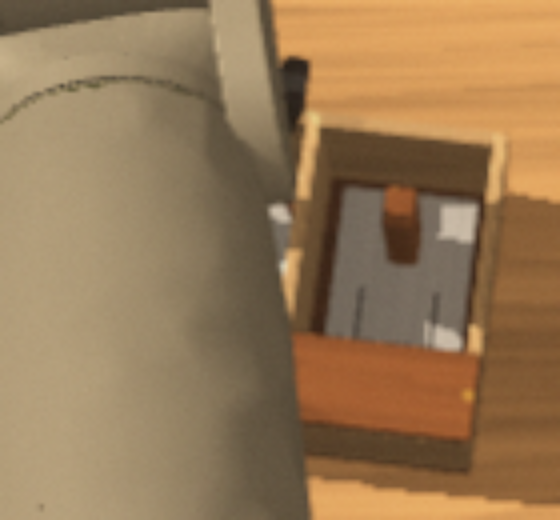

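Emit:
drive_tool --gripper '[0.5, 0.5, 0.5, 0.5, 0.5, 0.5, 0.5]' --pt "-0.001 0 -0.001" --pt "0 0.025 0" --pt "0 0.025 0" --pt "0 0.025 0" --pt "0 0.02 0" --pt "0 0.0165 0" --pt "0 0 0" --turn '[0, 0, 0, 0, 0, 0, 0]'

```text
time_s: 3.88
eef_pos: [615.5, 208.3, 49.3]
ee_rot: [0.468, -0.469, 0.53, -0.529]
force: [-0.6, 0.1, -0.4]
grip_width: 0.5
```

```bash
python3 - <<'E'
from h import *
s=ctrl.sense();print(s["eef_pos"],s["force"],s["grip_width"])
for n in("side",):
    im,d=ctrl.capture(n)
    c=cv2.resize(im[150:350,120:340],None,fx=3,fy=3)
    cv2.imwrite(f"pics/{n}2.png",c[:,:,::-1])
E
```

```text
[615.51871812 208.32834065  49.32411048] [-0.64122163  0.0600781  -0.35571579] 0.4998931285205363
```

View pics/side2.png

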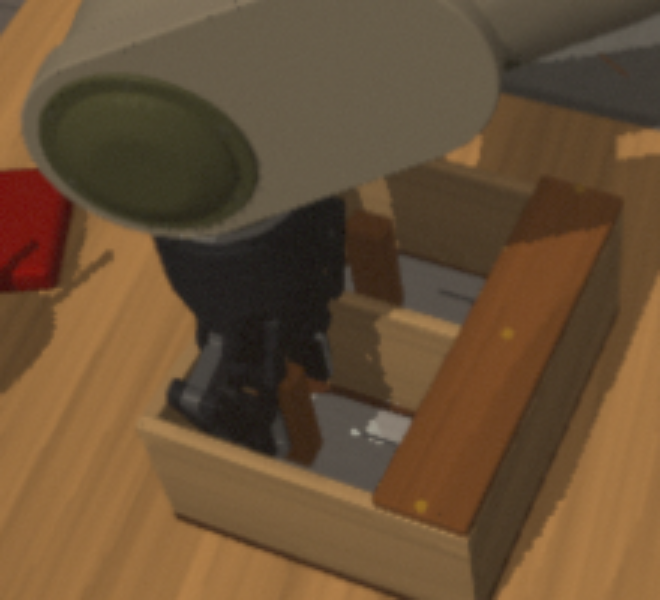

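Emit:
drive_tool --gripper '[0.5, 0.6, 0.7, 0.8, 0.9, 1, 1, 1, 1]' --pt "-0.002 0 0.002" --pt "0 0 0" --pt "0 0 0" --pt "0 0 0" --pt "0 0 0" --pt "0 0 0" --pt "0 0 0" --pt "0 0 0" --pt "0 0 0" --turn '[0, 0, 0, 0, 0, 0, 0, 0, 0]' --force 30

```text
time_s: 4.68
eef_pos: [618.6, 210.6, 51.3]
ee_rot: [-0.469, 0.468, -0.529, 0.53]
force: [-0.8, -0.1, 6.5]
grip_width: 0.206
```

Emit:
drive_tool --gripper '[1, 1, 1, 1, 1, 1, 1, 1]' --pt "0 -0.004 -0.002" --pt "0 -0.004 -0.002" --pt "0 -0.004 -0.0025" --pt "0 -0.004 -0.0025" --pt "0 -0.004 -0.003" --pt "0 -0.004 -0.003" --pt "0 -0.004 -0.003" --pt "0 0 0" --turn '[0, 0, 0, 0, 0, 0, 0, 0]'

```text
time_s: 5.35
eef_pos: [599.9, 212.8, 78.9]
ee_rot: [-0.469, 0.468, -0.529, 0.53]
force: [2.3, -0.1, -0.7]
grip_width: 0.207
```

```bash
python3 - <<'E'
from h import *
s=ctrl.sense();print(s["eef_pos"],s["force"],s["wrist_torque"],s["grip_width"])
for n in("side",):
    im,d=ctrl.capture(n)
    c=cv2.resize(im[150:350,120:340],None,fx=3,fy=3)
    cv2.imwrite(f"pics/{n}3.png",c[:,:,::-1])
E
```

```text
[599.90776925 212.84047845  78.8786568 ] [ 2.31526713 -0.14961143 -0.73049898] [-0.11434251 -0.40227624 -0.06356364] 0.2070920527773779
```

View pics/side3.png

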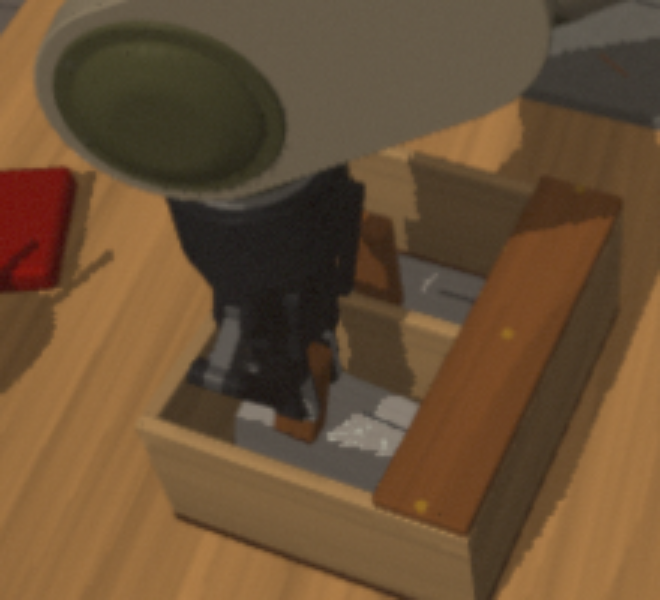

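Emit:
drive_tool --gripper '[1, 1, 1, 1, 1, 1, 1, 1, 1]' --pt "0 -0.004 -0.004" --pt "0 -0.004 -0.004" --pt "0 -0.0035 -0.004" --pt "0 -0.0035 -0.004" --pt "0 -0.003 -0.004" --pt "0 -0.003 -0.004" --pt "0 -0.003 -0.004" --pt "0 -0.003 -0.004" --pt "0 0 0" --turn '[0, 0, 0, 0, 0, 0, 0, 0, 0]'

```text
time_s: 6.15
eef_pos: [567.4, 216.8, 105.2]
ee_rot: [0.469, -0.469, 0.53, -0.529]
force: [2.6, -0.1, -0.7]
grip_width: 0.206
```

```bash
python3 - <<'E'
from h import *
s=ctrl.sense();print(s["eef_pos"],s["force"],s["wrist_torque"],s["grip_width"])
for n in("side","top"):
    im,d=ctrl.capture(n)
    c=cv2.resize(im[150:350,120:340],None,fx=3,fy=3) if n=="side" else cv2.resize(im[130:260,200:340],None,fx=4,fy=4)
    cv2.imwrite(f"pics/{n}4.png",c[:,:,::-1])
E
```

```text
[567.43440281 216.78612866 105.20531507] [ 2.5732243 -0.1388897 -0.6840036] [-0.02039748 -0.51936053 -0.10953153] 0.2057469314587032
```

View pics/side4.png

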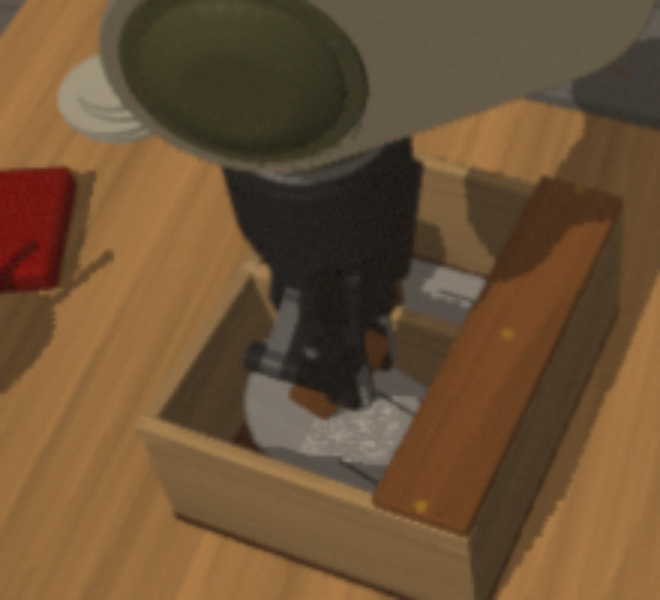

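Emit:
drive_tool --gripper '[1, 1, 1, 1, 1, 1, 1, 1, 1, 1, 1, 1]' --pt "0 -0.005 0.004" --pt "0 -0.005 0.005" --pt "0 -0.005 0.005" --pt "0 -0.005 0.005" --pt "0 -0.005 0.005" --pt "0 -0.005 0.005" --pt "0 -0.005 0.005" --pt "0 -0.005 0.005" --pt "0 -0.005 0.005" --pt "0 -0.005 0.005" --pt "0 -0.005 0.005" --pt "0 0 0" --turn '[0, 0, 0, 0, 0, 0, 0, 0, 0, 0, 0, 0]'

```text
time_s: 7.25
eef_pos: [623.1, 209.8, 160.9]
ee_rot: [-0.469, 0.468, -0.529, 0.53]
force: [0.5, -0.2, -1.6]
grip_width: 0.21
```

```bash
python3 - <<'E'
from h import *
s=ctrl.sense();print(s["eef_pos"],s["force"],s["wrist_torque"],s["grip_width"],s["joints"])
for n in("side","top"):
    im,d=ctrl.capture(n)
    c=cv2.resize(im[150:350,120:340],None,fx=3,fy=3) if n=="side" else cv2.resize(im[130:260,200:340],None,fx=4,fy=4)
    cv2.imwrite(f"pics/{n}5.png",c[:,:,::-1])
E
```

```text
[623.13902253 209.80141498 160.94795459] [ 0.49447735 -0.19499388 -1.61584864] [-0.0082177  -0.03212366  0.03073136] 0.21015585753122049 [ 1.46963191e-01  6.61048217e-01  1.14743763e+00 -3.78008994e-05
  1.33098205e+00  1.83972840e+00]
```

View pics/side5.png

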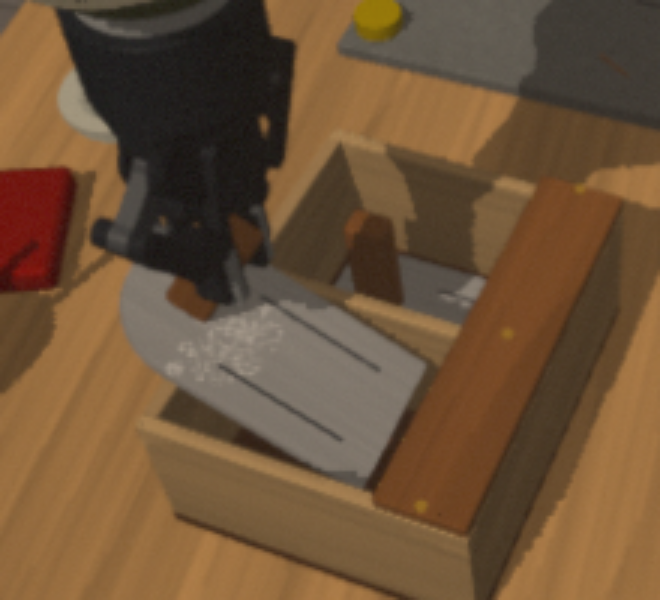

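Emit:
drive_tool --gripper '[1, 1, 1, 1, 1, 1, 1, 1, 1, 1, 1, 1, 1, 1, 1]' --pt "0 -0.007 0" --pt "0 -0.012 0" --pt "0 -0.015 0" --pt "0 -0.015 0" --pt "0 -0.015 0" --pt "0 -0.012 0" --pt "0 -0.007 0" --pt "0.01 0 0" --pt "0.018 0 -0.001" --pt "0.024 0 -0.001" --pt "0.024 0 -0.001" --pt "0.024 0 -0.001" --pt "0.024 0 -0.001" --pt "0.024 0 -0.001" --pt "0.024 0 -0.001" --turn '[0, 0, 0, 0, 0, 0, 0, 0, 0, 0, 0, 0, 0, 0, 0]'

```text
time_s: 8.6
eef_pos: [593.1, 38.4, 241.9]
ee_rot: [0.468, -0.469, 0.53, -0.529]
force: [0.6, -1.4, -2.5]
grip_width: 0.206
```

Emit:
drive_tool --gripper '[1, 1, 1, 1, 1, 1, 1, 1, 1, 1, 1, 1, 1, 1]' --pt "0.024 0 -0.001" --pt "0.024 0 -0.001" --pt "0.024 0 -0.001" --pt "0.024 0 -0.001" --pt "0.024 0 -0.001" --pt "0.024 0 -0.001" --pt "0.024 0 -0.001" --pt "0.024 0 -0.001" --pt "0.024 0 -0.001" --pt "0.018 0 -0.001" --pt "0.01 0 -0.001" --pt "0 0 0" --pt "0 0 0" --pt "0 0 0" --turn '[0, 0, 0, 0, 0, 0, 0, 0, 0, 0, 0, 0, 0, 0]'

```text
time_s: 9.77
eef_pos: [553.6, -199.8, 242.6]
ee_rot: [0.469, -0.469, 0.529, -0.529]
force: [-0.3, 1.0, -1.2]
grip_width: 0.207
```

```bash
python3 - <<'E'
from h import *
s=ctrl.sense();print(s["eef_pos"],s["force"],s["wrist_torque"],s["grip_width"],s["joints"],rot(s).round(3),plan([552,-201.6,150]))
for n in("side","top"):
    im,d=ctrl.capture(n)
    cv2.imwrite(f"pics/{n}6.png",im[:,:,::-1])
E
```

```text
[ 553.63165928 -199.80907919  242.63340143] [-0.34847404  1.0296906  -1.20414859] [ 0.0595844  -0.0132836   0.01970328] 0.20658946441962214 [-5.45413089e-01  4.48029678e-01  1.27531010e+00  3.51955727e-04
  1.41873532e+00  1.14614168e+00] [[-0.121 -0.     0.993]
 [-0.993  0.001 -0.121]
 [-0.001 -1.    -0.   ]] [ 2.02228662 92.63278265 -1.37648275]
```

View pics/side6.png

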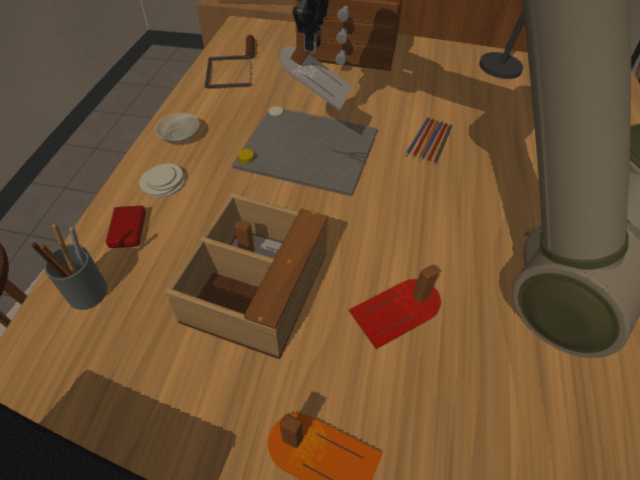

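View pics/top6.png

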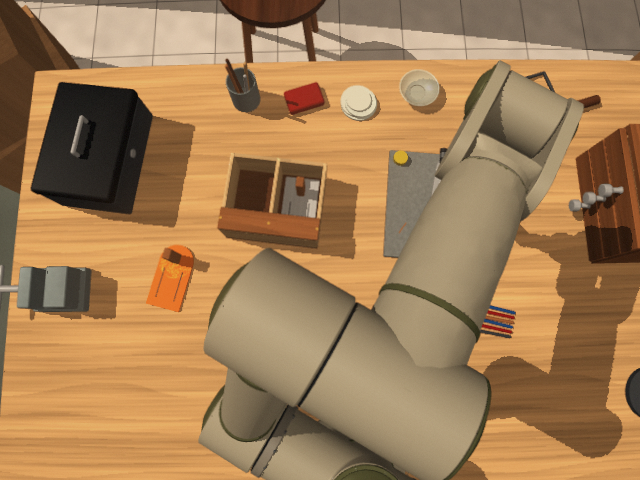

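```bash
python3 - <<'E'
from h import *
im,d=ctrl.capture("side"); v,u=np.mgrid[0:480,0:640]
P=unproj("side",np.stack([u.ravel(),v.ravel()],1),d.ravel()).reshape(480,640,3)
hsv=cv2.cvtColor(im,cv2.COLOR_RGB2HSV)
m=(u>275)&(u<356)&(v>40)&(v<112)&(hsv[...,1]<70)&(P[...,2]>110)&(P[...,2]<235)&(im.min(2)>70)
k,l,st,_=cv2.connectedComponentsWithStats(m.astype(np.uint8)); i=1+st[1:,4].argmax(); Q=P[l==i]
c=np.median(Q,0); Q=Q[np.linalg.norm(Q-c,axis=1)<100]; q=Q-Q.mean(0); w,V=np.linalg.eigh(q.T@q); print(len(Q),Q.mean(0),V.T.round(3),np.sqrt(w/len(Q)))
n=V[:,0]; n*=np.sign(n[2]); print("tilt",np.degrees(np.arccos(n[2])), "zmin",np.percentile(Q[:,2],[1,99]))
a=np.array([np.cos(-.122),np.sin(-.122),0]);b=np.array([-a[1],a[0],0]); r=Q-ctrl.sense()["eef_pos"]
print("along",np.percentile(r@a,[1,99]),"lat",np.percentile(r@b,[1,99]),"z",np.percentile(r[:,2],[1,99]), "n",n@a,n@b)
E
```

```text
1735 [ 542.85467138 -189.34264651  185.60326032] [[-0.494  0.066  0.867]
 [-0.029 -0.998  0.06 ]
 [-0.869 -0.005 -0.494]] [ 1.1492158  22.04438686 40.87978321]
tilt 29.86876638545461 zmin [153.00971506 224.90181227]
along [-67.73632763  56.90790869] lat [-35.63894115  42.42584202] z [-89.81384576 -17.92174855] n -0.4979803009264753 0.005886810173113759
```

Emit:
drive_tool --gripper '[1, 1, 1, 1, 1, 1, 1, 1, 1, 1]' --pt "0.001 0.008 0.002" --pt "0 0.015 0.002" --pt "0 0.02 0.002" --pt "0 0.02 0" --pt "0 0.02 0" --pt "0 0.018 0" --pt "0 0.014 0" --pt "0 0.01 0" --pt "0 0.005 0" --pt "0 0 0" --turn '[-0.8, 0, 0, 0, 0, 0, 0, 0, 0, 0]'

```text
time_s: 10.75
eef_pos: [559.2, -202.1, 111.8]
ee_rot: [0.472, -0.473, 0.527, -0.526]
force: [-0.8, 0.1, -2.0]
grip_width: 0.208
```

```bash
python3 - <<'E'
from h import *
s=ctrl.sense();print(s["eef_pos"],s["force"],s["wrist_torque"],plan([606.8,-207.5,55]))
im,d=ctrl.capture("side"); cv2.imwrite("pics/side7.png",cv2.resize(im[0:200,200:420],None,fx=3,fy=3)[:,:,::-1])
E
```

```text
[ 559.17447348 -202.11951901  111.76667008] [-0.79032529  0.08425115 -2.02298088] [ 0.04133388 -0.04097014 -0.00388418] [ 0.29380175 56.6957697  48.011442  ]
```

View pics/side7.png

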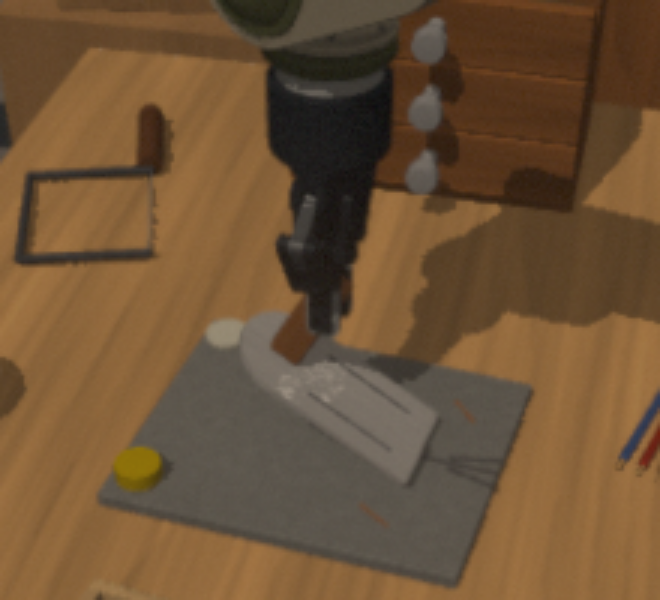

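Emit:
drive_tool --gripper '[1, 1, 1, 1, 1, 1, 1, 1, 1, 1, 1, 1, 1]' --pt "0 0.003 0" --pt "0 0.002 0" --pt "0 0.0035 0.0045" --pt "0 0.0035 0.0045" --pt "0 0.0035 0.0045" --pt "0 0.0035 0.0045" --pt "0 0.004 0.004" --pt "0 0.004 0.004" --pt "0 0.0045 0.004" --pt "0 0.0045 0.004" --pt "0 0.0045 0.0035" --pt "0 0.0045 0.0035" --pt "0 0 0" --turn '[0, 0, 0, 0, 0, 0, 0, 0, 0, 0, 0, 0, 0]'

```text
time_s: 11.88
eef_pos: [601.4, -207.0, 67.4]
ee_rot: [-0.473, 0.472, -0.526, 0.527]
force: [2.3, -0.5, 2.2]
grip_width: 0.206
```

```bash
python3 - <<'E'
from h import *
s=ctrl.sense();print(s["eef_pos"],s["force"],s["wrist_torque"],plan([606.8,-207.5,55]))
im,d=ctrl.capture("side"); cv2.imwrite("pics/side8.png",cv2.resize(im[0:200,200:420],None,fx=3,fy=3)[:,:,::-1])
E
```

```text
[ 601.37058805 -207.03427246   67.43535149] [ 2.27618605 -0.53169543  2.19451229] [-0.04997891 -0.12680843  0.05851383] [-0.12440125 12.44354717  5.42918419]
```

View pics/side8.png

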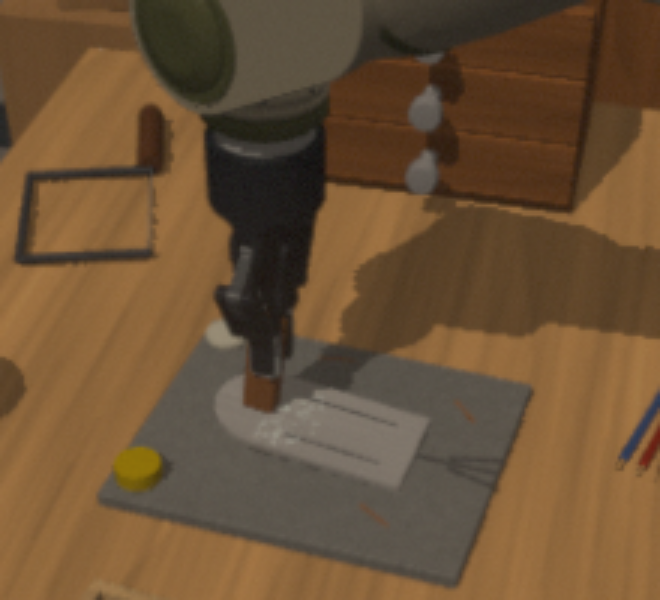

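Emit:
drive_tool --gripper '[1, 1, 1, 1, 1, 1]' --pt "0 0.003 0.002" --pt "0 0.003 0.002" --pt "0 0.002 0.001" --pt "0 0.002 0" --pt "0 0.001 0" --pt "0 0 0" --turn '[0, 0, 0, 0, 0, 0]'

```text
time_s: 12.43
eef_pos: [605.0, -207.4, 56.5]
ee_rot: [0.472, -0.472, 0.526, -0.526]
force: [1.8, -0.6, 1.1]
grip_width: 0.212
```

```bash
cat > tilt.py <<'E'
from h import *
import sys
s=ctrl.sense();print(s["eef_pos"],s["force"],s["wrist_torque"])
im,d=ctrl.capture("side"); cv2.imwrite(f"pics/{sys.argv[1]}.png",cv2.resize(im[0:200,200:420],None,fx=3,fy=3)[:,:,::-1])
ms=ctrl.regions_of("side","round_template")
v,u=np.mgrid[0:480,0:640]
P=unproj("side",np.stack([u.ravel(),v.ravel()],1),d.ravel()).reshape(480,640,3)
for r in ms:
    m=r["mask"]; c=np.median(P[m],0)
    if c[1]>0: continue
    hsv=cv2.cvtColor(im,cv2.COLOR_RGB2HSV)
    m=cv2.erode(m.astype(np.uint8),np.ones((3,3)))>0
    Q=P[m&(hsv[...,1]<70)]; Q=Q[(Q[:,2]<45)&(Q[:,2]>5)]
    A=np.c_[Q[:,:2],np.ones(len(Q))]; w=np.ones(len(Q),bool)
    for _ in range(3):
        k=np.linalg.lstsq(A[w],Q[w,2],rcond=None)[0]; w=abs(A@k-Q[:,2])<4
    print(len(Q),w.sum(),"slopes deg",np.degrees(k[:2]),"z mean",Q[w,2].mean(),cv2.minAreaRect(Q[w][:,:2].astype(np.float32)))
E
python3 tilt.py side9
```

```text
[ 605.02001498 -207.3883491    56.49536941] [ 1.751704   -0.55652562  1.08160992] [-0.03524958 -0.04268728  0.04443921]
1313 1313 slopes deg [ 0.83179382 -0.17171464] z mean 15.984641732981244 ((564.9312744140625, -198.22010803222656), (81.71192932128906, 146.06591796875), 84.3346939086914)
```

View pics/side9.png

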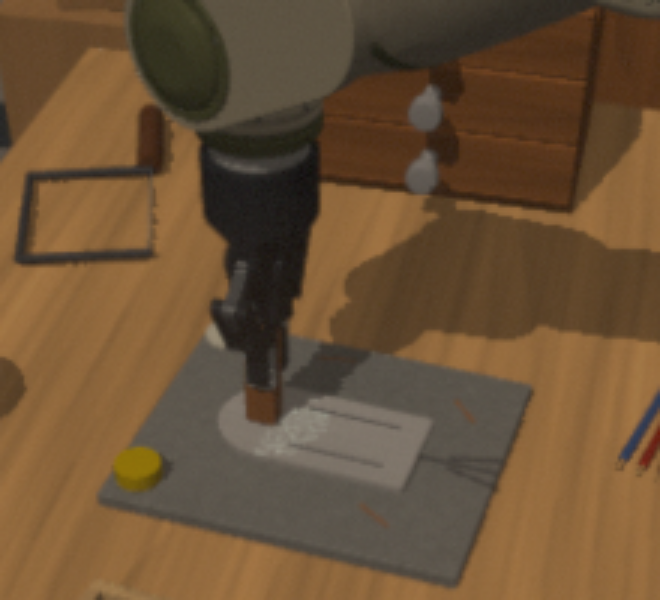

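Emit:
drive_tool --gripper '[1, 1, 1]' --pt "0 0.001 0.0005" --pt "0 0.001 0" --pt "0 0 0" --turn '[0, 0, 0]'

```text
time_s: 12.78
eef_pos: [605.7, -207.5, 55.1]
ee_rot: [-0.472, 0.472, -0.526, 0.526]
force: [-0.0, 1.2, 4.2]
grip_width: 0.206
```

```bash
python3 tilt.py side10
```

```text
[ 605.7028956  -207.45385694   55.1172311 ] [-7.62235182e-04  1.23171493e+00  4.20918830e+00] [0.01186211 0.07633423 0.01126383]
1447 1435 slopes deg [ 0.17484396 -0.26810749] z mean 15.126312679407633 ((565.17578125, -200.02224731445312), (82.74176788330078, 148.46255493164062), 83.63444519042969)
```

Emit:
drive_tool --gripper '[0.75, 0.65, 0.5, 0.4, 0.4, 0.4]' --pt "0 0 0" --pt "0 0 0" --pt "0 0 0" --pt "0 0 0" --pt "0 0 0" --pt "0 0 0" --turn '[0, 0, 0, 0, 0, 0]'

```text
time_s: 13.38
eef_pos: [605.6, -207.4, 54.7]
ee_rot: [0.472, -0.472, 0.526, -0.526]
force: [0.3, 0.3, 0.5]
grip_width: 0.6
```

Emit:
drive_tool --gripper '[0.4, 0.4, 0.4, 0.4, 0.4, 0.4, 0.4, 0.4, 0.4, 0.4, 0.4, 0.4]' --pt "0 -0.005 0" --pt "0 -0.015 0" --pt "0 -0.02 0" --pt "0 -0.03 0" --pt "0 -0.03 0" --pt "0 -0.03 0" --pt "0 -0.03 0" --pt "0 -0.02 -0.03" --pt "0 0 -0.035" --pt "0 0 -0.035" --pt "0 0 -0.03" --pt "0 0 0" --turn '[0, 0, 0, 0, 0, 0, 0, 0, 0, 0, 0, 0]'

```text
time_s: 14.38
eef_pos: [472.6, -192.4, 235.3]
ee_rot: [0.472, -0.472, 0.527, -0.526]
force: [-0.3, -0.1, 0.2]
grip_width: 0.6
```

```bash
python3 tilt.py side11; python3 - <<'E'
from h import *
im,d=ctrl.capture("side"); cv2.imwrite("pics/side12.png",im[:,:,::-1])
for q in("round_template","square_template","board"):
    print(q,[(c2w("side",r["centre"]).round(0),round(r["score"],2)) for r in ctrl.pinpoint("side",q)])
E
```

```text
[ 472.5868217  -192.41780095  235.33277373] [-0.29536997 -0.13917033  0.15224457] [-0.03763517 -0.00185907  0.01835458]
1390 1387 slopes deg [ 0.09548758 -0.13506531] z mean 15.165360527148074 ((566.0841674804688, -199.2978057861328), (83.56067657470703, 148.3736114501953), 82.9595718383789)
round_template [(array([ 566., -206.,   14.]), 0.85), (array([327., 156.,  -1.]), 0.62)]
square_template [(array([557., 111.,   2.]), 0.9)]
board [(array([ 563., -201.,   -1.]), 0.62)]
```

View pics/side12.png

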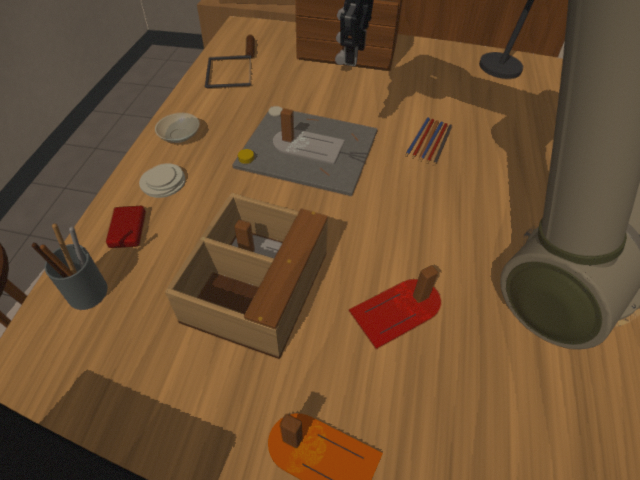

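```bash
python3 -c "
from rig import ctrl
print(ctrl.finish_job())"
```

```text
the job is handed in; nothing more can be done
None
```

The round-ended template is lying flat, grip up, in the middle of the sawing board, and I handed the job in at about 14.5 s of the 42 s allowed.

**What I did:** I pinched its wooden grip and raised the grip end, tilting the plate about 30° while the other end was still down in the bin. I then drew it out from under the keeper board. On the board I set the square end down first, rotated the plate flat, let go and backed the arm away.

**Last checks:**
- **Flatness:** the plate slopes less than 0.2°, and its top is about 15 mm up (17 mm expected; the side camera also read the board 1.5 mm low).
- **Position:** its centre is within about 3 mm of the board's centre, both measured from the side camera depth.
- **Detector disagreement:** the trained detector put the plate's centre about 6 mm from the board's centre, slightly more than the depth measurement.
- **Other things:** the square-ended template is still upright in its bay, and the red and orange look-alikes have not been moved.
- **Forces:** the wrist force at the end of each move never exceeded about 7 N, and the robot was touching nothing at the end.
- **Failed fit:** an early fit of the template's outline was about 6 mm off in x. I dropped it and used the depth measurement of the grip top, which agreed between the two cameras.

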